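Find the left-hand stud with the test nuts and put it in the red-rimmed pan

TASK

Of the two steel studs standing in the blue jig, one has a left-hand thread and the other a right-hand thread, and they look alike. First try both where they stand: give the brass test nut on each about a quarter turn, leave it turned, and see whether the stud climbs or sinks. Then take the left-hand stud, with its block and nut, and stand it upright in the red-rimmed pan without dropping it, leaving the right-hand one in its pocket.

Things in the scene. Friction and masses are not known exactly. Their poses are not given: they have to be found in the camera images.
- block_a: aluminium test block 46 x 46 mm, 40 mm tall, a round knurled brass nut on top (diameter 40, height 30: 40 to 70 mm above the block's underside), a steel stud of diameter 16 standing out of the nut; 0.4 to 0.7 kg in all. Origin: centre of its underside, z up the stud. Can be lifted by the nut. Thread hand unknown: try it. (A spare block without a stud, elsewhere, plays no part.)
- block_b: the other block, alike but for its thread hand. Each block starts upright in one of two square pockets, 150 mm apart, of a blue steel jig plate (240 x 90 mm) fixed to the table: 3 mm of play all round, pocket floor 6 mm and wall tops 18 mm above the table. Which block is in which pocket varies.
- nut_a (a joint): turn of block_a's nut on the block's z axis (rad): 0 at the start, positive counter-clockwise seen from above, up to 1.9 either way, light (0.01 N m); the nut stays at its height. The stud does not turn but moves through it, 10 mm per quarter turn, and stays. Nut turned clockwise: a right-hand stud RISES, a left-hand stud SINKS; counter-clockwise the opposite.
- nut_b (a joint): the same for block_b's nut
- tip_a (a point): centre of the top end of the stud in block_a; at the start 88 mm above that block's underside (18 mm above the nut's top), higher or lower once the nut is turned
- tip_b (a point): centre of the top end of the stud in block_b; at the start 88 mm above that block's underside (18 mm above the nut's top), higher or lower once the nut is turned
- pan: open steel pan with a red rim, fixed to the table, 200 mm (x) by 160 mm (y) outside, 41 mm tall, walls 5 mm (rim 9 mm), inner floor 5 mm above the table. Origin: centre of its underside; x along its long side, z up. The plain steel pan without red, holding bolts, is not the one.
There are look-alikes about, which are no part of the job. Leave any orange or pink look-alike of the block_a alone.

How it is judged:
By the outcome, as a careful person would: the job done as asked, in the order asked, and still so for the second after the job is handed in, with the robot touching nothing.
It also fails if it takes over 58 s, if anything falls off the work surface, if the arm or the gripper's body presses on something with over 40 N, if the wrist force passes 120 N, or if a joint passes its speed limit or range.

ROBOT

A 7-joint arm with a two-finger parallel gripper is mounted at the origin on the work surface. World frame = base frame: x ahead of the robot, y to its left, z up, the work surface at z = 0. Lengths are in m, angles in degrees, forces in N, time in s.
With the tool pointing down it reaches from about 0.4 to 0.875 m from the base axis. Payload 4.4 kg.
Tool frame: the origin (TCP) lies on the centre line of the jaws, within the pads' length; the fingertips stand 19 mm ahead of it and the grasp point (between the pads) is the TCP; z points along the fingers, y is the direction in which the jaws open and shut (so a half turn about z gives the same grasp; the last joint's range is limited). The gripper opens to 85 mm and grips with 20 to 120 N. Pads are 22 mm wide; open, the fingers measure 114 mm over their backs; the gripper's body (76 mm by 85 mm) begins 54 mm behind the grasp point. The pads swing forward as they close: fully open they stand 13 mm farther back than shut.
Start: joints at [65.787, 36.005, 2.206, 86.941, -1.547, 57.084, -1.146], TCP at [0.227, -0.609, 0.25] pointing down, gripper open.
Joint ranges: [-175.42, 175.42], [-21.48, 121.26], [-71.46, 75.88], [10.55, 141.38], [-63.04, 243.04], [13.31, 113.54], [-168.57, 168.57]. Speed limits (degrees/s): [147.25, 147.25, 180, 180, 180, 180, 180].

INTERFACE

Orientations are given as [roll, pitch, yaw] about the fixed x, y, z axes, in that order (R = Rz(yaw) Ry(pitch) Rx(roll)).
In Python, from cell import observe, cams, job_done gives the robot as it stands.
- The arm moves only by the tool jog_arm, never from a script. Its argument "series" is text: rows parted by semicolons, each of 7 numbers parted by spaces: the turn, a rotation vector about the world's x, y, z in degrees, then the shift along the world's x, y, z in m, then the opening in per cent of the stroke, from 0 (shut) to 100 (fully open). In form: rx ry rz dx dy dz claw; .... A call has 1 to 12 rows; each row is the pose to reach, as a shift and turn from the pose commanded when the call began; what a row does not reach only later rows make up. A row lasts 1/8 s, in which the tool goes at most 62.5 mm and 10.7 degrees, less where a joint would pass 70% of its speed; a pose out of reach is approached as far as the arm can. A call with a gripper value outside its range is refused whole. The fingers move at their own pace and stop on an object; "newtons" is the grip in N (left out, the last holds). Time passes only in rows, so rows that repeat a pose let the fingers close. It gives the time, the measured TCP pose, the force and the opening at its end, in the units of the state.
- observe(): the state, without advancing time (a new reading comes with each control period).
- cams.get_image(name): name is "side" or "top" or "wrist"; returns (picture, depth): 400x640x3 uint8, red, green, blue; 400x640 float32, m along the optical axis (not along the pixel's ray), 0 where there is no reading.
- cams.calibration(name): a dict with "mtx" (3x3 intrinsics, pixels), "R" (3x3) and "t" (3): a world point X has camera coordinates R X + t; the wrist camera has in their place "tool_from_camera" (4x4, takes a point from camera to tool coordinates, whose origin is the TCP and whose axes are the flange's). Camera axes: x right, y down, z forward; pixel columns grow to the right and rows downward; lengths in m; the calibration is good to about 2 mm. A picture is of the moment at which its call begins: read the wrist's pose just before it. calibration takes no time and is no camera call.
- job_done(): hands the job in, once; it reports no verdict.
The state is a dict: "t": time; "joint_pos": joint angles; "qvel": joint speeds; "joint_efforts": joint torques, N m; "tool_pos": TCP position; "eef_rot": TCP orientation; "ft_force": force on the tool from outside, world axes, zero at the start; "wrist_torque": the same for the moment, N m; "opening": opening from 0.0 (shut) to 1.0 (fully open).
Only numpy, scipy, OpenCV 4.12 (cv2) and the standard library are available. Lean on these libraries where they do the work, as an engineer would, in place of code of your own. Each camera call takes 0.05 s, during which the arm holds its last target. There are 200 camera calls.

## Working session

There is one attempt and no reset: what is moved stays moved. The work goes in short steps, Python scripts to look and compute and a tool call to move; the robot and the scene stay as the last step left them, time stands still between calls to the robot, and variables do not carry over. Pictures are saved under pics/ and viewed, about 8 in all and at most 12, crops included, and the job is handed in when it is done.

Besides the shell and the picture viewer there is one more tool, called after "Request:" as a command line: name --argument value ..., lists and objects as JSON in quotes. jog_arm: Moves the arm, as the interface text tells. Its arguments: {"type":"object","properties":{"series":{"type":"string"},"newtons":{"type":"number"}},"required":["series"]}

```bash
mkdir -p pics; ls; python3 - <<'E'
from cell import observe,cams
import cv2,numpy as np
s=observe();print({k:np.round(v,3) for k,v in s.items()})
for n in("side","top"):
    p,d=cams.get_image(n);cv2.imwrite(f"pics/{n}0.png",p[:,:,::-1]);np.savez(f"{n}0.npz",p=p,d=d)
    c=cams.calibration(n);print(n,{k:np.round(v,3).tolist() for k,v in c.items()})
print({k:np.round(v,4).tolist() for k,v in cams.calibration("wrist").items()})
E
```

```text
pics
{'t': np.float64(0.0), 'joint_pos': array([65.788, 36.06 ,  2.203, 86.997, -1.547, 57.084, -1.144]), 'qvel': array([-0.028, -0.021, -0.09 , -0.073,  0.035, -0.07 ,  0.115]), 'joint_efforts': array([-1.0000e-03, -5.6340e+01,  1.2260e+00, -1.9344e+01,  1.1000e-02,
        1.1000e-02,  0.0000e+00]), 'tool_pos': array([ 0.227, -0.608,  0.249]), 'eef_rot': array([-1.79889e+02,  2.00000e-03,  2.04430e+01]), 'ft_force': array([ 0.059, -0.226,  0.437]), 'wrist_torque': array([-0.008, -0.016,  0.069]), 'opening': np.float64(1.005)}
side {'mtx': [[491.134, 0.0, 318.207], [0.0, 491.134, 199.396], [0.0, 0.0, 1.0]], 'R': [[-0.766, -0.642, 0.003], [-0.499, 0.592, -0.632], [0.404, -0.486, -0.775]], 't': [0.429, 0.326, 0.899]}
top {'mtx': [[430.822, 0.0, 323.71], [0.0, 430.822, 198.059], [0.0, 0.0, 1.0]], 'R': [[-0.015, -1.0, -0.009], [-0.99, 0.016, -0.143], [0.143, 0.007, -0.99]], 't': [-0.008, 0.55, 0.983]}
{'mtx': [[342.8799, 0.0, 322.3902], [0.0, 342.8799, 195.7767], [0.0, 0.0, 1.0]], 'tool_from_camera': [[0.0002, -0.9541, -0.2994, 0.0766], [1.0, 0.0, 0.0005, 0.0003], [-0.0005, -0.2994, 0.9541, -0.1227], [0.0, 0.0, 0.0, 1.0]]}
```

View pics/top0.png

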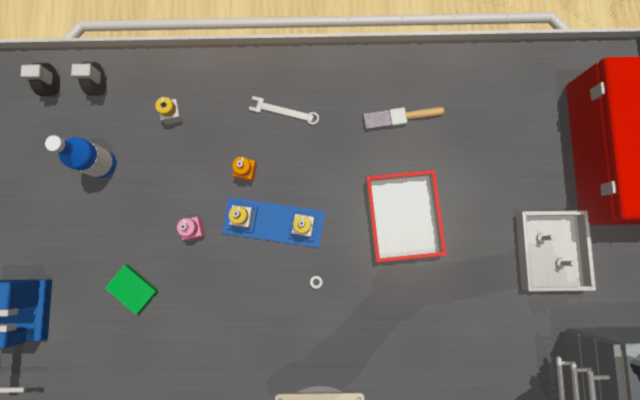

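View pics/side0.png

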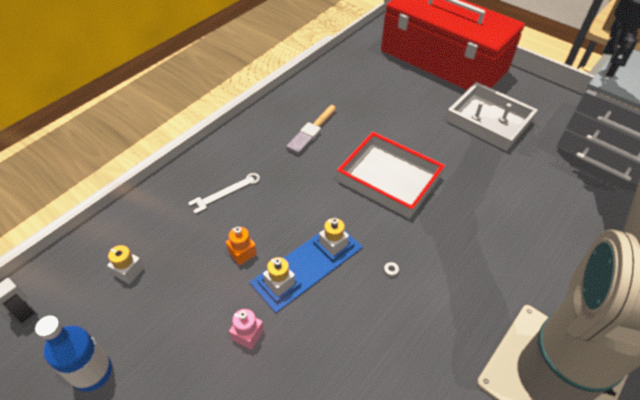

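Top view: the blue jig (273,223) holds two yellow-nut blocks at (240,215) and (303,225). The orange look-alike is at (243,167), the pink one at (190,229), and the spare without a stud at (167,107). The red-rimmed pan is at (405,216), and the plain pan with bolts at (555,250) is not the one. The blocks meant are the two in the blue jig.

```bash
cat > h.py <<'E'
import numpy as np,cv2
from cell import observe,cams
from scipy.spatial.transform import Rotation as Ro
def ext(n,s=None):
    c=cams.calibration(n)
    if n!="wrist": R=np.array(c["R"]);return np.array(c["mtx"]),R.T,-R.T@np.array(c["t"])
    T=np.array(c["tool_from_camera"]);Rw=Ro.from_euler("xyz",s["eef_rot"],degrees=True).as_matrix()
    return np.array(c["mtx"]),Rw@T[:3,:3],Rw@T[:3,3]+s["tool_pos"]
def cloud(n,d,s=None):
    K,R,o=ext(n,s);v,u=np.mgrid[:400,:640]
    return (np.dstack([(u-K[0,2])/K[0,0],(v-K[1,2])/K[1,1],np.ones_like(u)])*d[...,None])@R.T+o
def ray(n,uv,z,s=None):
    K,R,o=ext(n,s);uv=np.atleast_2d(uv).astype(float)
    r=np.c_[(uv-K[:2,2])/[K[0,0],K[1,1]],np.ones(len(uv))]@R.T
    return o+r*((z-o[2])/r[:,2])[:,None]
E
python3 - <<'E'
from h import *
for n,jig,pan,nuts in (("top",(215,190,335,255),(355,160,455,270),[(228,203,252,228),(291,213,316,238)]),("side",(240,225,370,310),(330,125,450,220),[(264,254,292,286),(320,214,348,248)])):
    f=np.load(n+"0.npz");p=f["p"];P=cloud(n,f["d"]);hsv=cv2.cvtColor(p,cv2.COLOR_RGB2HSV)
    def m(b,lo,hi):
        k=cv2.inRange(hsv,lo,hi);z=np.zeros_like(k);z[b[1]:b[3],b[0]:b[2]]=k[b[1]:b[3],b[0]:b[2]];return z>0
    k=m(jig,(95,120,40),(125,255,255));Q=P[k];print(n,"jig z pct",np.percentile(Q[:,2],[5,50,95]).round(3),k.sum())
    r=cv2.minAreaRect((Q[:,:2]*1000).astype(np.float32));print(" jig rect",np.round(r[0],1),np.round(r[1],1),round(r[2],1))
    k=m(pan,(0,150,80),(8,255,255))|m(pan,(172,150,80),(180,255,255))
    k&=(P[...,2]>0.03);Q=P[k];print(" pan z",np.percentile(Q[:,2],[5,50,95]).round(3));v,u=np.nonzero(k)
    r=cv2.minAreaRect((ray(n,np.c_[u,v],.041)[:,:2]*1000).astype(np.float32));print(" pan rect",np.round(r[0],1),np.round(r[1],1),round(r[2],1))
    for b in nuts:
        k=m(b,(15,90,80),(35,255,255));Q=P[k];T=Q[abs(Q[:,2]-.076)<.006]
        print(" nut z",np.percentile(Q[:,2],[5,50,95]).round(3),"top c",T.mean(0).round(4),"circ",np.round(cv2.minEnclosingCircle((T[:,:2]*1000).astype(np.float32))[0],1),np.round(cv2.minEnclosingCircle((T[:,:2]*1000).astype(np.float32))[1],1),len(T))
E
```

```text
top jig z pct [0.002 0.006 0.018] 2608
 jig rect [493.6  94.3] [275.  112.6] 74.7
 pan z [0.037 0.04  0.043]
 pan rect [ 505.6 -207.9] [202.4 162.4] 4.8
 nut z [0.064 0.075 0.079] top c [0.5075 0.1803 0.0754] circ [508.8 181.3] 20.2 183
 nut z [0.072 0.075 0.079] top c [0.4842 0.0348 0.0753] circ [485.4  34.6] 20.4 187
side jig z pct [0.002 0.006 0.018] 2559
 jig rect [382.7 304.7] [217.7 630.5] 30.8
 pan z [0.036 0.04  0.043]
 pan rect [ 507.3 -207.7] [203.7 165.8] 4.6
 nut z [0.05  0.074 0.079] top c [0.508  0.1839 0.075 ] circ [511.3 180.9] 20.3 221
 nut z [0.046 0.073 0.078] top c [0.4843 0.0375 0.0746] circ [487.2  34. ] 21.4 188
```

Request:
jog_arm --series "0 0 0 0.012 0.03 0 100;0 0 0 0.034 0.085 0 100;0 0 0 0.056 0.14 0 100;0 0 0 0.078 0.195 -0.01 100;0 0 0 0.100 0.25 -0.02 100;0 0 0 0.122 0.305 -0.03 100;0 0 0 0.144 0.36 -0.04 100;0 0 0 0.166 0.415 -0.05 100;0 0 0 0.19 0.47 -0.06 100;0 0 0 0.212 0.525 -0.07 100;0 0 0 0.236 0.58 -0.075 100;0 0 0 0.25 0.62 -0.08 100" --newtons 30

```text
t: 1.6
tool_pos: [0.478, 0.0139, 0.1699]
eef_rot: [-180.0, -0.0, 20.6]
ft_force: [0.4, -0.4, 0.1]
opening: 0.998
```

Request:
jog_arm --series "0 0 0 0.009 0.023 0 100;0 0 0 0.009 0.023 0 100;0 0 0 0.009 0.023 0 100"

```text
t: 1.98
tool_pos: [0.4854, 0.0327, 0.1701]
eef_rot: [180.0, 0.1, 20.4]
ft_force: [-0.7, 0.6, -0.5]
opening: 1.002
```

```bash
cat > look.py <<'E'
from h import *
import sys
def look(name,b=None):
    s=observe();p,d=cams.get_image("wrist");cv2.imwrite(f"pics/{name}.png",p[:,:,::-1])
    print("t",s["t"],"tcp",np.round(s["tool_pos"],4),np.round(s["eef_rot"],1),"F",np.round(s["ft_force"],1))
    P=cloud("wrist",d,s);hsv=cv2.cvtColor(p,cv2.COLOR_RGB2HSV)
    k=cv2.inRange(hsv,(15,90,80),(35,255,255))
    n,l,st,c=cv2.connectedComponentsWithStats(k)
    for i in range(1,n):
        if st[i,4]<150: continue
        Q=P[l==i];top=np.percentile(Q[:,2],95);T=Q[abs(Q[:,2]-top)<.005]
        cc=cv2.minEnclosingCircle((T[:,:2]*1000).astype(np.float32))
        print("nut px",np.round(c[i]),st[i,4],"top z",round(top,4),"circ",np.round(cc[0],1),round(cc[1],1))
        near=np.hypot(P[...,0]-cc[0][0]/1000,P[...,1]-cc[0][1]/1000)<.012
        Z=P[near&(d>0)];print("  stud top z 95/99%",np.percentile(Z[:,2],[50,95,99]).round(4), "xy",Z[Z[:,2]>np.percentile(Z[:,2],95)-.004].mean(0).round(4))
look(sys.argv[1])
E
python3 look.py w1
```

```text
t 1.975 tcp [0.4854 0.0327 0.1701] [1.80e+02 1.00e-01 2.04e+01] F [-0.7  0.6 -0.5]
nut px [124.  89.] 3635 top z 0.0759 circ [511.7 179.3] 21.2
  stud top z 95/99% [0.0841 0.0936 0.0942] xy [0.5118 0.1792 0.0928]
nut px [322. 197.] 2399 top z 0.076 circ [488.   33.2] 20.8
  stud top z 95/99% [0.2274 0.2334 0.2341] xy [0.496  0.036  0.2318]
```

View pics/w1.png

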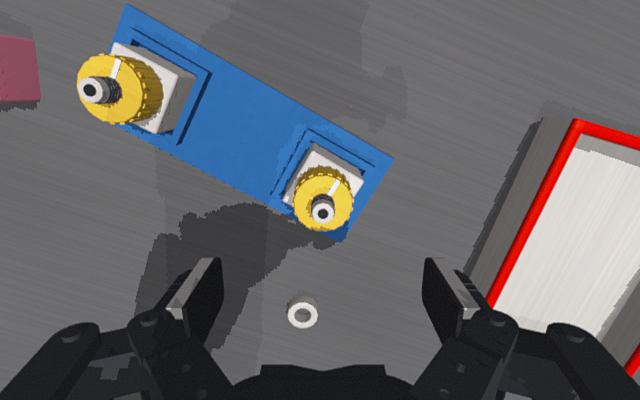

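The wrist view shows the two jig blocks: the near nut at (322,197) and the far one at (124,89), studs up, both about 94 mm above the table as expected. Starting with the near one at (0.4875, 0.0335).

Request:
jog_arm --series "0 0 0 0.001 0 -0.025 100;0 0 0 0.0015 0 -0.05 100;0 0 0 0.0015 0 -0.075 100;0 0 0 0.0015 0 -0.092 100;0 0 0 0.0015 0 -0.101 100;0 0 0 0.0015 0 -0.101 100;0 0 0 0.0015 0 -0.101 60;0 0 0 0.0015 0 -0.101 40;0 0 0 0.0015 0 -0.101 40;0 0 0 0.0015 0 -0.101 40" --newtons 30

```text
t: 3.28
tool_pos: [0.488, 0.0337, 0.07]
eef_rot: [180.0, -0.1, 20.4]
ft_force: [0.7, -0.6, 6.0]
opening: 0.459
```

Request:
jog_arm --series "0 0 8 0 0 0 40;0 0 17 0 0 0 40;0 0 26 0 0 0 40;0 0 35 0 0 0 40;0 0 44 0 0 0 40;0 0 53 0 0 0 40;0 0 62 0 0 0 40;0 0 71 0 0 0 40;0 0 80 0 0 0 40;0 0 88 0 0 0 40;0 0 90 0 0 0 40;0 0 90 0 0 0 40"

```text
t: 4.78
tool_pos: [0.4875, 0.0338, 0.0699]
eef_rot: [180.0, 0.0, 110.5]
ft_force: [-1.2, -0.5, 7.2]
opening: 0.455
```

Request:
jog_arm --series "0 0 0 0 0 0 70;0 0 0 0 0 0 100;0 0 0 0 0 0 100;0 0 0 0 0 0.02 100;0 0 0 0 0 0.05 100;0 0 0 0 0 0.09 100;0 0 0 0 0 0.1 100;0 0 0 0 0 0.1 100"

```text
t: 5.78
tool_pos: [0.4877, 0.0337, 0.1695]
eef_rot: [180.0, 0.0, 110.4]
ft_force: [0.2, 0.3, -0.3]
opening: 0.998
```

```bash
python3 look.py w2
```

```text
t 5.775 tcp [0.4877 0.0337 0.1695] [180.    0.  110.4] F [ 0.2  0.3 -0.3]
nut px [440.  15.] 1953 top z 0.076 circ [513.4 172.8] 18.7
  stud top z 95/99% [0.075  0.0771 0.0826] xy [0.5147 0.1691 0.0753]
nut px [581.  74.] 5835 top z 0.0735 circ [626.7 174.6] 19.7
  stud top z 95/99% [0.0741 0.0874 0.0881] xy [0.6237 0.1728 0.0863]
nut px [321. 198.] 2236 top z 0.0761 circ [487.7  33.4] 20.9
  stud top z 95/99% [0.2237 0.2325 0.2333] xy [0.484  0.0437 0.231 ]
```

View pics/w2.png

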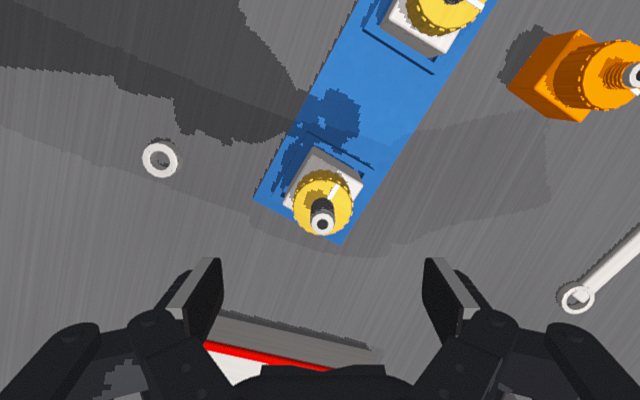

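The nut's white mark stayed fixed in the wrist frame while the gripper turned 90° counter-clockwise, so the nut turned. The stud tip moved from row 210 to row 223 at the same pose, which looks like a rise; I'll measure it. Moving to the other nut meanwhile.

Request:
jog_arm --series "0 0 0 0.006 0.035 0 100;0 0 0 0.014 0.085 0 100;0 0 0 0.021 0.13 0 100;0 0 0 0.0235 0.146 0 100;0 0 0 0.0235 0.146 0 100;0 0 0 0.0235 0.146 0 100"

```text
t: 6.58
tool_pos: [0.5106, 0.1776, 0.1685]
eef_rot: [-179.9, 0.1, 110.3]
ft_force: [0.6, 0.9, 0.0]
opening: 1.0
```

```bash
sed -i 's/near&(d>0)/near\&(d>0)\&(P[...,2]<.13)/' look.py; python3 look.py w3; python3 - <<'E'
from h import *
# tip of near stud: pixel row at same pose -> height of ray at the nut axis
for n in("top","side"):
    p,d=cams.get_image(n);P=cloud(n,d);np.savez(n+"1.npz",p=p,d=d)
    P0=cloud(n,np.load(n+"0.npz")["d"])
    for q,l in((P0,"before"),(P,"now")):
        Z=q[(np.hypot(q[...,0]-.4877,q[...,1]-.0335)<.011)&(q[...,2]<.13)][:,2];print(n,l,np.percentile(Z,[50,95,99]).round(4) if len(Z) else None)
E
```

```text
t 6.575 tcp [0.5106 0.1776 0.1685] [-1.799e+02  1.000e-01  1.103e+02] F [0.6 0.9 0. ]
nut px [324. 196.] 2430 top z 0.076 circ [511.2 180.6] 21.0
  stud top z 95/99% [0.0844 0.0938 0.0943] xy [0.5111 0.181  0.0929]
nut px [459. 240.] 3152 top z 0.0768 circ [626.8 175.6] 7.8
  stud top z 95/99% [0.0776 0.0877 0.0883] xy [0.6264 0.1757 0.0869]
nut px [238. 344.] 2152 top z 0.076 circ [488.4  34.2] 21.1
  stud top z 95/99% [0.0794 0.0952 0.0978] xy [0.4905 0.0396 0.0944]
top before [0.0879 0.0952 0.0968]
top now [0.1004 0.1058 0.1068]
side before [0.0858 0.0946 0.0954]
side now [0.0907 0.1042 0.1052]
```

The near stud rose about 10 mm counter-clockwise in both fixed cameras, so it is left-hand. The other nut is at (0.511, 0.1805), right under the tool; trying it clockwise.

Request:
jog_arm --series "0 0 0 0 0.0005 -0.025 100;0 0 0 0 0.0005 -0.05 100;0 0 0 0 0.0005 -0.075 100;0 0 0 0 0.0005 -0.092 100;0 0 0 0 0.0005 -0.1 100;0 0 0 0 0.0005 -0.1 100;0 0 0 0 0.0005 -0.1 60;0 0 0 0 0.0005 -0.1 40;0 0 0 0 0.0005 -0.1 40;0 0 0 0 0.0005 -0.1 40" --newtons 30

```text
t: 7.98
tool_pos: [0.5113, 0.1805, 0.07]
eef_rot: [180.0, 0.0, 110.4]
ft_force: [-0.7, -1.5, 6.6]
opening: 0.458
```

Request:
jog_arm --series "0 0 -8 0 0 0 40;0 0 -17 0 0 0 40;0 0 -26 0 0 0 40;0 0 -35 0 0 0 40;0 0 -44 0 0 0 40;0 0 -53 0 0 0 40;0 0 -62 0 0 0 40;0 0 -71 0 0 0 40;0 0 -80 0 0 0 40;0 0 -88 0 0 0 40;0 0 -90 0 0 0 40;0 0 -90 0 0 0 40"

```text
t: 9.48
tool_pos: [0.5113, 0.1805, 0.07]
eef_rot: [180.0, -0.0, 20.4]
ft_force: [-1.1, 0.0, 6.4]
opening: 0.46
```

Request:
jog_arm --series "0 0 0 0 0 0 70;0 0 0 0 0 0 100;0 0 0 0 0 0 100;0 0 0 0 0 0.02 100;0 0 0 0 0 0.05 100;0 0 0 0 0 0.09 100;0 0 0 0 0 0.1 100;0 0 0 0 0 0.1 100"

```text
t: 10.48
tool_pos: [0.5112, 0.1805, 0.1695]
eef_rot: [-180.0, -0.1, 20.4]
ft_force: [0.1, -0.6, -0.2]
opening: 1.0
```

```bash
python3 look.py w4; python3 - <<'E'
from h import *
for n in("top","side"):
    p,d=cams.get_image(n);P=cloud(n,d);cv2.imwrite(f"pics/{n}2.png",p[:,:,::-1])
    P0=cloud(n,np.load(n+"0.npz")["d"])
    for c in((.4877,.0335),(.511,.1805)):
      for q,l in((P0,"before"),(P,"now")):
        Z=q[(np.hypot(q[...,0]-c[0],q[...,1]-c[1])<.011)&(q[...,2]<.13)][:,2];print(c,n,l,np.percentile(Z,[50,95,99]).round(4) if len(Z) else None)
E
```

```text
t 10.475 tcp [0.5112 0.1805 0.1695] [-1.80e+02 -1.00e-01  2.04e+01] F [ 0.1 -0.6 -0.2]
nut px [390.  41.] 4296 top z 0.0707 circ [627.6 174.8] 20.9
  stud top z 95/99% [0.0793 0.0879 0.0887] xy [0.6273 0.1751 0.087 ]
nut px [321. 196.] 2137 top z 0.0761 circ [511.7 180.1] 21.0
  stud top z 95/99% [0.0919 0.1037 0.1043] xy [0.5122 0.1804 0.1028]
nut px [496. 281.] 1617 top z 0.076 circ [491.2  33.3] 19.9
  stud top z 95/99% [0.0823 0.1031 0.1038] xy [0.4923 0.0336 0.1025]
(0.4877, 0.0335) top before [0.0879 0.0952 0.0968]
(0.4877, 0.0335) top now [0.0986 0.1045 0.1054]
(0.511, 0.1805) top before [0.0874 0.0948 0.0958]
(0.511, 0.1805) top now [0.0931 0.1042 0.1059]
(0.4877, 0.0335) side before [0.0858 0.0946 0.0954]
(0.4877, 0.0335) side now [0.0917 0.1037 0.1052]
(0.511, 0.1805) side before [0.0853 0.0946 0.0963]
(0.511, 0.1805) side now [0.0888 0.1042 0.1062]
```

View pics/w4.png

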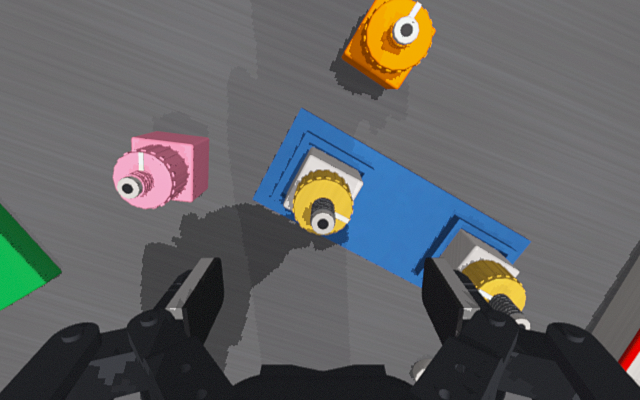

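The far stud rose about 10 mm clockwise, so it is right-hand. The near block at (0.488, 0.0335) is left-hand, and the two results agree. The picture shows the far nut at (321,196) with its stud raised and the target at (496,281). Going back to it and gripping.

Request:
jog_arm --series "0 0 0 -0.006 -0.035 0 100;0 0 0 -0.014 -0.085 0 100;0 0 0 -0.021 -0.13 0 100;0 0 0 -0.0235 -0.147 0 100;0 0 0 -0.0235 -0.147 0 100;0 0 0 -0.0235 -0.147 -0.03 100;0 0 0 -0.0235 -0.147 -0.06 100;0 0 0 -0.0235 -0.147 -0.085 100;0 0 0 -0.0235 -0.147 -0.1 100;0 0 0 -0.0235 -0.147 -0.1 100;0 0 0 -0.0235 -0.147 -0.1 60;0 0 0 -0.0235 -0.147 -0.1 30" --newtons 60

```text
t: 12.12
tool_pos: [0.4882, 0.0336, 0.0702]
eef_rot: [180.0, -0.1, 20.4]
ft_force: [0.6, 0.3, -0.0]
opening: 0.603
```

Request:
jog_arm --series "0 0 0 0 0 0 30;0 0 0 0 0 0 30;0 0 0 0 0 0 30;0 0 0 0 0 0.01 30;0 0 0 0 0 0.025 30;0 0 0 0 0 0.05 30;0 0 0 0 0 0.08 30;0 0 0 0 0 0.1 30;0 0 0 0 0 0.1 30"

```text
t: 13.25
tool_pos: [0.4885, 0.0335, 0.1712]
eef_rot: [179.9, -0.2, 20.4]
ft_force: [-0.6, -0.1, -6.0]
opening: 0.446
```

```bash
python3 - <<'E'
from h import *
s=observe();print(s["t"],s["tool_pos"].round(4),s["ft_force"].round(2),s["opening"])
p,d=cams.get_image("side");cv2.imwrite("pics/side3.png",cv2.resize(p[100:320,200:470,::-1],None,fx=2.5,fy=2.5))
P=cloud("side",d)
E
```

```text
13.25 [0.4885 0.0335 0.1712] [-0.63 -0.06 -5.97] 0.4460801561811221
```

View pics/side3.png

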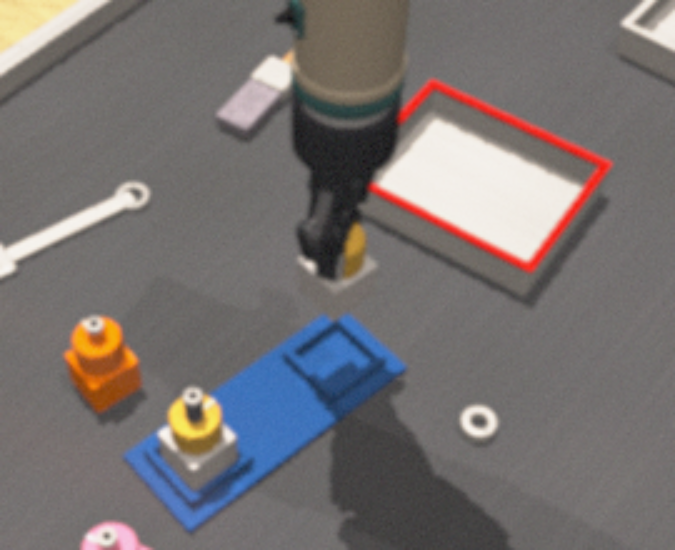

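Side view: the block hangs upright in the gripper at about (335,260) and its pocket (340,355) is empty. The lift force is 6 N, about 0.6 kg. Carrying it to the pan.

Request:
jog_arm --series "0 0 0 0.001 -0.012 0 30;0 0 0 0.003 -0.04 0 30;0 0 0 0.006 -0.08 0 30;0 0 0 0.009 -0.12 0 30;0 0 0 0.012 -0.16 0 30;0 0 0 0.015 -0.2 0 30;0 0 0 0.0165 -0.228 0 30;0 0 0 0.0175 -0.2415 0 30;0 0 0 0.0175 -0.2415 0 30;0 0 0 0.0175 -0.2415 -0.02 30;0 0 0 0.0175 -0.2415 -0.045 30;0 0 0 0.0175 -0.2415 -0.06 30"

```text
t: 14.8
tool_pos: [0.5045, -0.2058, 0.1081]
eef_rot: [-179.9, 0.1, 20.6]
ft_force: [-1.3, -0.2, -4.9]
opening: 0.449
```

Request:
jog_arm --series "0 0 0 0 0 -0.012 30;0 0 0 0 0 -0.024 30;0 0 0 0 0 -0.031 30;0 0 0 0 0 -0.035 30;0 0 0 0 0 -0.037 30;0 0 0 0 0 -0.038 30;0 0 0 0 0 -0.038 30"

```text
t: 15.68
tool_pos: [0.5052, -0.2081, 0.0715]
eef_rot: [180.0, -0.0, 20.4]
ft_force: [0.5, -0.6, -5.0]
opening: 0.451
```

Still hanging; lowering in 1 mm steps until contact.

Request:
jog_arm --series "0 0 0 0 0 -0.001 30;0 0 0 0 0 -0.001 30;0 0 0 0 0 -0.002 30;0 0 0 0 0 -0.002 30"

```text
t: 16.18
tool_pos: [0.5051, -0.2081, 0.0695]
eef_rot: [180.0, -0.0, 20.4]
ft_force: [-0.2, 0.0, -2.2]
opening: 0.447
```

Request:
jog_arm --series "0 0 0 0 0 -0.0005 30;0 0 0 0 0 -0.001 30;0 0 0 0 0 -0.001 30"

```text
t: 16.55
tool_pos: [0.5052, -0.2082, 0.0694]
eef_rot: [180.0, -0.0, 20.4]
ft_force: [-3.6, -0.0, 7.8]
opening: 0.445
```

Seated (+8 N). Releasing and rising.

Request:
jog_arm --series "0 0 0 0 0 0.0005 50;0 0 0 0 0 0.0005 60;0 0 0 0 0 0.0005 100;0 0 0 0 0 0.0005 100;0 0 0 0 0 0.0005 100;0 0 0 0 0 0.02 100;0 0 0 0 0 0.05 100;0 0 0 0 0 0.09 100;0 0 0 0 0 0.13 100;0 0 0 0 0 0.13 100;0 0 0 0 0 0.13 100"

```text
t: 17.92
tool_pos: [0.5046, -0.2079, 0.1979]
eef_rot: [-180.0, 0.0, 20.4]
ft_force: [-0.3, 0.1, -0.4]
opening: 1.0
```

```bash
python3 look.py w5; python3 - <<'E'
from h import *
a,d=cams.get_image("side");P=cloud("side",d)
for c in((.505,-.208),(.511,.1805)):
    Z=P[(np.hypot(P[...,0]-c[0],P[...,1]-c[1])<.011)&(P[...,2]<.13)][:,2];print(c,np.percentile(Z,[50,95,99]).round(4) if len(Z) else None)
w=cv2.imread("pics/w5.png");cv2.imwrite("pics/fin.png",np.hstack([cv2.resize(w,(480,300)),cv2.resize(a[120:320,220:420,::-1],(300,300))]))
E
```

```text
t 17.925 tcp [ 0.5046 -0.2079  0.1979] [-180.     0.    20.4] F [-0.3  0.1 -0.4]
nut px [324. 187.] 1794 top z 0.0751 circ [ 505.1 -208.4] 21.1
  stud top z 95/99% [0.0911 0.1028 0.1033] xy [ 0.5057 -0.2084  0.1019]
(0.505, -0.208) [0.0868 0.1031 0.1045]
(0.511, 0.1805) [0.0896 0.1042 0.1049]
```

View pics/fin.png

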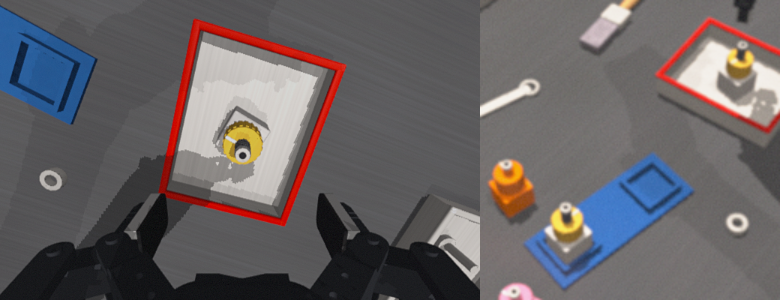

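The block stands upright in the middle of the pan (wrist view 242,145), with its nut top at 75 mm and stud tip at 103 mm (10 mm up, as expected). The right-hand block is in its pocket (side view 568,235), and the gripper is clear.

```bash
python3 -c "
from cell import job_done;print(job_done())"
```

```text
the job is handed in; nothing more can be done
None
```

I tried both studs in the jig, and the left-hand one now stands upright in the middle of the red-rimmed pan. The job is handed in, at about 18 s of the 58 s allowed.

- **Thread test:** the stud nearer the pan rose about 10 mm when its nut went a quarter turn counter-clockwise, so it is left-hand. The other rose about 10 mm clockwise, so it is right-hand. I left both nuts turned.
- **Transfer:** I lifted the left-hand block by its nut (about 0.6 kg) and lowered it until it touched the pan floor, then released it.
- **Last checks:** its nut top is at 75 mm and its tip at 103 mm above the table, so it is upright and its nut is still turned. The right-hand block is still in its pocket with its tip at about 104 mm. The gripper is clear, and no check failed or disagreed.

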